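# Fit the last small cheese into a one-row packing tray

### The job

Put the cheese from the small square board into the row in the long packing tray, so that all six stand in one line flat on the tray floor. The gap in the row is too narrow for it: nudge the cheeses on either side of the gap up towards the end boards to make room first, feeling for when they come up snug, then lower it gently in between. The cheeses are soft, so do not press them hard against the tray or each other, do not drop the cheese in, and leave the gauge, the brush and the cheese iron where they are.

Things in the scene. Friction and masses are not known exactly. Their poses are not given: they have to be found in the camera images.
- tray: Long wooden packing tray for one row of cheeses, fixed. Outside 94 mm (its x, across) by 410 mm (its y, along the row), floor 12 mm thick. Origin at the centre of its underside. Laths 6 mm high and 12 mm wide run along the floor at both sides (inner faces at x = -35 and 35 mm) and keep the row in line; above them the cheeses stand free at the sides, with room for fingers.
- tray_floor (a point): Centre of the tray's floor, on its upper face. With all six cheeses in, only 2 to 3 mm is left over along the row: the cheeses on both sides of the gap must be up against each other and the end boards before the last one fits.
- tray_end_neg (a point): Foot of the inner face of the end board at the tray's -y end, on the floor (y = -188.5 mm). The end boards are 16 mm thick and rise 36 mm above the floor; they do not give.
- tray_end_pos (a point): The same at the tray's +y end (y = 188.5 mm); 377 mm between the two faces.
- cheese: The cheese to put in: cream-coloured round cheese 62 mm across and 44 mm high, about 130 g (may vary by a third), lower rim rounded by 1.5 mm, lying flat on the small square board. Origin at the centre of its underside, z up.
- row1: One of five cheeses lying flat in the tray, in any order along it: round, 44 mm high, about 130 g (may vary by a third), handmade, 57 to 68 mm across, giving 0.02 mm per N. It slides on the tray floor (0.4 to 1.3 N) up to the next or the end board. Two lie on the -y side of the gap, three on the +y side, a few mm apart; the gap starts 30 to 43 mm wide. Origin at the centre of its underside, z up.
- row2: One of five cheeses lying flat in the tray, in any order along it: round, 44 mm high, about 130 g (may vary by a third), handmade, 57 to 68 mm across, giving 0.02 mm per N. It slides on the tray floor (0.4 to 1.3 N) up to the next or the end board. Two lie on the -y side of the gap, three on the +y side, a few mm apart; the gap starts 30 to 43 mm wide. Origin at the centre of its underside, z up.
- row3: One of five cheeses lying flat in the tray, in any order along it: round, 44 mm high, about 130 g (may vary by a third), handmade, 57 to 68 mm across, giving 0.02 mm per N. It slides on the tray floor (0.4 to 1.3 N) up to the next or the end board. Two lie on the -y side of the gap, three on the +y side, a few mm apart; the gap starts 30 to 43 mm wide. Origin at the centre of its underside, z up.
- row4: One of five cheeses lying flat in the tray, in any order along it: round, 44 mm high, about 130 g (may vary by a third), handmade, 57 to 68 mm across, giving 0.02 mm per N. It slides on the tray floor (0.4 to 1.3 N) up to the next or the end board. Two lie on the -y side of the gap, three on the +y side, a few mm apart; the gap starts 30 to 43 mm wide. Origin at the centre of its underside, z up.
- row5: One of five cheeses lying flat in the tray, in any order along it: round, 44 mm high, about 130 g (may vary by a third), handmade, 57 to 68 mm across, giving 0.02 mm per N. It slides on the tray floor (0.4 to 1.3 N) up to the next or the end board. Two lie on the -y side of the gap, three on the +y side, a few mm apart; the gap starts 30 to 43 mm wide. Origin at the centre of its underside, z up.
- board: Small square wooden board that the cheese to put in lies on, fixed, 100 by 100 mm, 15 mm thick. Origin at the centre of its underside.
- gauge: Bystander: white standing thermometer and humidity gauge, 30 by 75 mm and 70 mm high, loose. Origin at the centre of its underside.
- brush: Bystander: wooden rind brush, 150 mm long (its x), 42 mm wide, 38 mm high, loose. Origin at the centre of its underside.
- iron: Bystander: cheese iron, a steel sampling rod with a wooden cross handle, 145 mm long (its x), handle 85 mm, 18 mm high, loose. Origin under the middle of its length.
There are look-alikes about, which are no part of the job. Leave any orange, turquoise or yellow look-alike of the row4 alone.

How it is judged:
By the outcome, as a careful person would: the job done as asked, in the order asked, and still so for the second after the job is handed in, with the robot touching nothing.
It also fails if it takes over 64 s, if anything falls off the work surface, if the arm or the gripper's body presses on something with over 40 N, if the wrist force passes 120 N, or if a joint passes its speed limit or range.

### The arm

A 6-joint arm with a two-finger parallel gripper is mounted at the origin on the work surface. World frame = base frame: x ahead of the robot, y to its left, z up, the work surface at z = 0. Lengths are in m, angles in rad, forces in N, time in s.
With the tool pointing down it reaches from about 0.35 to 0.775 m from the base axis. Payload 7.3 kg.
Tool frame: the origin (TCP) lies on the centre line of the jaws, within the pads' length; the fingertips stand robot.nose_length ahead of it and the grasp point (between the pads) is the TCP (robot.nose_length is the distance from the TCP to the fingertips, in m); z points along the fingers, y is the direction in which the jaws open and shut (so a half turn about z gives the same grasp; the last joint's range is limited). The gripper opens to 92 mm and grips with 3 to 60 N. Pads are 19 mm wide; open, the fingers measure 130 mm over their backs; the gripper's body (75 mm by 190 mm) begins 47 mm behind the grasp point.
Start: joints at [-1.46, 0.342, 1.524, -0, 1.275, -0.146], TCP at [0.133, -0.508, 0.246] pointing down, gripper open.
Joint ranges: [-2.53, 2.53], [-0.77, 2.02], [0.04, 2.7], [-1, 4.14], [0.28, 2.66], [-3.11, 3.11]. Speed limits (rad/s): [2.57, 2.57, 3.14, 3.14, 3.14, 3.14].

### API

Orientations are given as [roll, pitch, yaw] about the fixed x, y, z axes, in that order (R = Rz(yaw) Ry(pitch) Rx(roll)).
In Python, from cell import robot, read_camera gives the robot as it stands.
- The arm moves only by the shell command python3 -m crank 'ROWS' [FORCE]. ROWS is JSON, a list of rows, each a list of 7 numbers: the shift along the tool's x, y, z in cm, then the turn, a rotation vector about the tool's x, y, z in degrees, then the opening, from 0 (shut) to 1 (fully open). In form: [[tx, ty, tz, wx, wy, wz, jaw], ...]. A call has 1 to 5 rows; each row is the pose to reach, as a shift and turn from the pose commanded when the call began, along the tool's axes at that moment; what a row does not reach only later rows make up. A row lasts 1/8 s, in which the tool goes at most 62.5 mm and 10.7 degrees, less where a joint would pass 70% of its speed; a pose out of reach is approached as far as the arm can. A call with a gripper value outside its range is refused whole. The fingers move at their own pace and stop on an object; FORCE is the grip in N (left out, the last holds). Time passes only in rows, so rows that repeat a pose let the fingers close. It gives the time, the measured TCP pose, the force and the opening at its end, in the units of the state.
- robot.observe(): the state, without advancing time (a new reading comes with each control period).
- read_camera(name): name is "scene" or "top" or "wrist"; returns a dict with "frame" (420x560x3 uint8, red, green, blue), "intrinsics" (3x3 intrinsics, pixels), "distortion" ([k1, k2, p1, p2, k3] as OpenCV has them; the pictures are not rectified), "R" (3x3) and "t" (3): a world point X has camera coordinates R X + t. Camera axes: x right, y down, z forward; pixel columns grow to the right and rows downward; lengths in m; the calibration is good to about 2 mm. A picture is of the moment at which its call begins. There is no depth.
- robot.hand_in(): hands the job in, once; it reports no verdict.
The state is a dict: "time": time; "qpos": joint angles; "qvel": joint speeds; "joint_efforts": joint torques, N m; "tool_pos": TCP position; "tool_rot": TCP orientation; "contact_force": force on the tool from outside, world axes, zero at the start; "torque": the same for the moment, N m; "opening": finger opening in m.
Only numpy, scipy, OpenCV 4.12 (cv2) and the standard library are available. Lean on these libraries where they do the work, as an engineer would, in place of code of your own. Each camera call takes 0.05 s, during which the arm holds its last target.

## Working session

There is one attempt and no reset: what is moved stays moved. The work goes in short steps, Python scripts to look and compute and a shell command to move; the robot and the scene stay as the last step left them, time stands still between calls to the robot, and variables do not carry over. Pictures are saved under pics/ and viewed, and the job is handed in when it is done.

```bash
ls; mkdir -p pics; python3 - <<'E'
from cell import robot, read_camera
import cv2
print(robot.observe()); print(robot.nose_length)
for n in ["scene","top","wrist"]:
    c=read_camera(n); cv2.imwrite(f"pics/{n}0.png",c["frame"][:,:,::-1]); print(n,c["intrinsics"].tolist(),c["distortion"],c["R"].tolist(),c["t"])
E
```

```text
pics
{'time': 0.0, 'qpos': array([-1.45997574e+00,  3.42729333e-01,  1.52501156e+00, -1.09898573e-05,
        1.27537734e+00, -1.46028302e-01]), 'qvel': array([-0.00125917, -0.00116995, -0.00046982, -0.00062338, -0.00079314,
       -0.00044874]), 'joint_efforts': array([-1.39109776e-03, -4.31244743e+01, -2.44221014e+01,  7.17408629e-02,
        5.59722050e-02, -1.22295064e-04]), 'tool_pos': array([ 0.13333061, -0.50740469,  0.24504341]), 'tool_rot': array([-3.14008178e+00, -2.11590445e-04,  2.56851932e-01]), 'contact_force': array([0.13573369, 0.2085307 , 0.06375773]), 'torque': array([ 0.05447396, -0.05393239,  0.04720685]), 'opening': 0.09189723323808695}
0.019
scene [[504.3172108722924, 0.0, 276.03732296902774], [0.0, 504.3172108722924, 217.65038157218999], [0.0, 0.0, 1.0]] [-0.09059484  0.          0.          0.          0.        ] [[0.6676244736361294, 0.7443813696759218, -0.013188581480951922], [0.5114650483735298, -0.47145402319625623, -0.7184250888605759], [-0.5410000614550278, 0.4728926733323982, -0.6954792973296858]] [-0.34224754 -0.24554528  1.80603411]
top [[396.4027146597764, 0.0, 283.6574679826338], [0.0, 396.4027146597764, 213.36415742846478], [0.0, 0.0, 1.0]] [-0.0768632  0.         0.         0.         0.       ] [[0.01905610354716915, -0.9997966444491735, 0.006598080461194937], [-0.9963103234919632, -0.019541165601076875, -0.0835696245671262], [0.08368156440303144, -0.004981224259569917, -0.9964800967324621]] [-0.02347116  0.52156366  1.05737535]
wrist [[351.26589511317917, 0.0, 279.7830020631924], [0.0, 351.26589511317917, 207.38988808646695], [0.0, 0.0, 1.0]] [-0.06708613  0.          0.          0.          0.        ] [[0.2535538727833975, -0.9673195847481372, -0.0018040396986209015], [-0.9257911024112934, -0.2432081784934705, 0.2894142646967702], [-0.2803948435556984, -0.07171194375124534, -0.9572022402976268]] [-0.52359804 -0.0374083   0.39312584]
```

View pics/scene0.png

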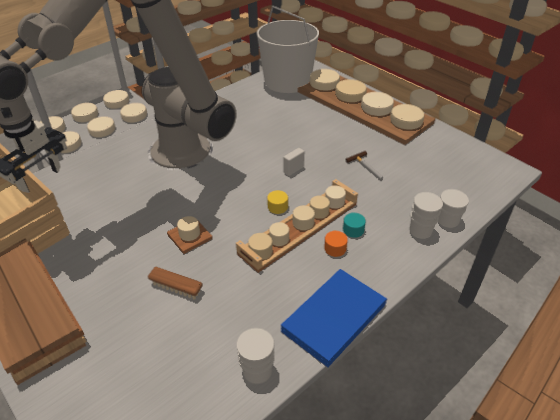

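View pics/top0.png

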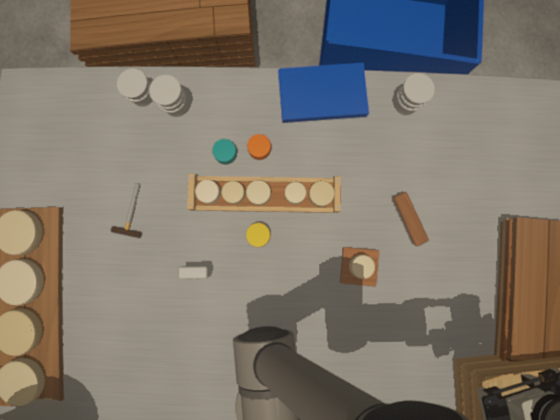

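View pics/wrist0.png

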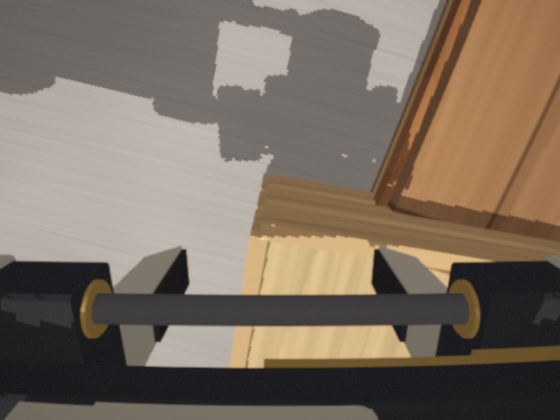

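The top view shows the tray centred at about (264,193). Three cheeses are on its left (+y) side at columns 207, 233 and 259, and two on the right at 295 and 322. The board with the loose cheese is at (361,266). The orange, turquoise and yellow look-alikes at (259,147), (224,151) and (258,235) aren't part of the job. Next I'll measure positions.

```bash
cat > h.py <<'E'
import numpy as np, cv2
def ray(c,uv,z):
    uv=np.asarray(uv,float).reshape(-1,1,2)
    p=cv2.undistortPoints(uv,c["intrinsics"],c["distortion"]).reshape(-1,2)
    d=np.c_[p,np.ones(len(p))]@c["R"]; o=-c["R"].T@c["t"]
    s=(z-o[2])/d[:,2]; return o+s[:,None]*d
def proj(c,X):
    return cv2.projectPoints(np.asarray(X,float).reshape(-1,3),cv2.Rodrigues(c["R"])[0],c["t"],c["intrinsics"],c["distortion"])[0].reshape(-1,2)
def save(c,box,name,k):
    r0,r1,c0,c1=box
    cv2.imwrite(name,cv2.resize(c["frame"][r0:r1,c0:c1,::-1],None,fx=k,fy=k,interpolation=cv2.INTER_CUBIC))
E
python3 - <<'E'
from cell import read_camera
import cv2,numpy as np
from h import *
c=read_camera("top")
save(c,(165,300,170,400),"pics/crop1.png",3.4)
hsv=cv2.cvtColor(c["frame"],cv2.COLOR_RGB2HSV)
for p in [(207,191),(233,192),(295,193),(322,194),(361,266),(245,178),(278,193),(345,280),(308,193),(190,192)]: print(p,hsv[p[1],p[0]])
E
```

```text
(207, 191) [ 20  59 203]
(233, 192) [ 20  80 198]
(295, 193) [ 20  67 203]
(322, 194) [ 20  81 195]
(361, 266) [ 20  76 127]
(245, 178) [ 17 114 193]
(278, 193) [ 13 144 149]
(345, 280) [ 12 132  95]
(308, 193) [ 15 118 130]
(190, 192) [ 18 112 192]
```

View pics/crop1.png

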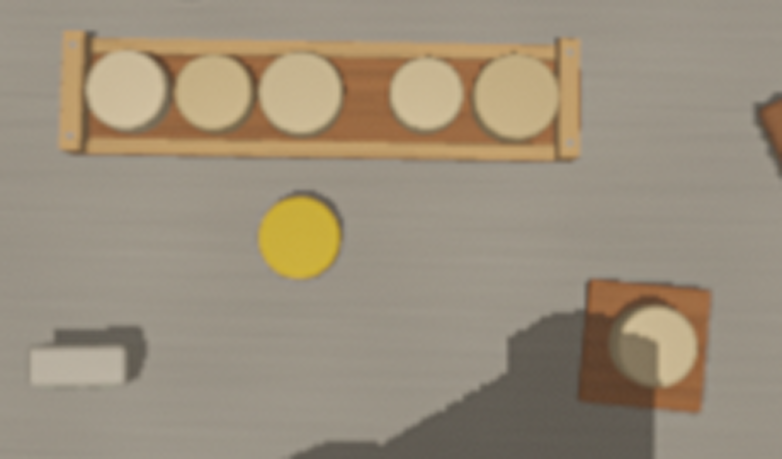

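The crop confirms it: the cream cheese sits alone on the square board at about (361,266) in the full image. The row has three cheeses on the left and two on the right.

```bash
cat > meas.py <<'E'
from h import *
def circles(c,box=(160,300,180,400)):
    hsv=cv2.cvtColor(c["frame"],cv2.COLOR_RGB2HSV)
    m=cv2.inRange(hsv,(17,42,90),(24,103,255)); m=cv2.morphologyEx(m,cv2.MORPH_OPEN,np.ones((5,5)))
    mm=np.zeros_like(m); r=box; mm[r[0]:r[1],r[2]:r[3]]=m[r[0]:r[1],r[2]:r[3]]
    n,l,s,ce=cv2.connectedComponentsWithStats(mm)
    out=[]
    for i in range(1,n):
        if s[i,4]<150: continue
        z=0.059 if ce[i][1]>230 else 0.056
        w=ray(c,ce[i],z)[0]
        px=ray(c,ce[i]+np.array([1,0]),z)[0]; k=np.linalg.norm(px-w)
        print(ce[i].round(1),s[i],"xyz",w.round(4),"diam",round(2*np.sqrt(s[i,4]/np.pi)*k,4))
E
python3 - <<'E'
from cell import read_camera
from meas import *
c=read_camera("top"); circles(c)
P=np.array([(62,31),(60,152),(581,38),(579,160)])/3.4+[170,165]-0.35
w=ray(c,P,0.048); print(w.round(4)); print(w.mean(0))
a=(w[0]+w[1]-w[2]-w[3])/2; print("len",np.linalg.norm(a),"yaw of tray y-90",np.degrees(np.arctan2(-a[0],a[1])))
B=np.array([(590,280),(710,290),(702,411),(578,400)])/3.4+[170,165]-0.35
b=ray(c,B,0.015); print("board",b.round(4),b.mean(0))
E
```

```text
[207.  191.1] [195 179  25  25 487] xyz [0.5743 0.1912 0.056 ] diam 0.0664
[232.7 191.9] [222 181  22  23 413] xyz [0.5734 0.1228 0.056 ] diam 0.0609
[258.1 192. ] [246 180  25  25 497] xyz [0.5746 0.0554 0.056 ] diam 0.0666
[321.3 193.2] [309 181  26  26 528] xyz [ 0.5747 -0.1119  0.056 ] diam 0.0689
[294.8 192.4] [285 182  21  22 384] xyz [ 0.5753 -0.0417  0.056 ] diam 0.0586
[361.9 266.1] [350 255  25  23 477] xyz [ 0.3845 -0.2204  0.059 ] diam 0.0649
[[ 0.6215  0.2463  0.048 ]
 [ 0.5254  0.2439  0.048 ]
 [ 0.6239 -0.1641  0.048 ]
 [ 0.5271 -0.1631  0.048 ]]
[0.57448383 0.04074159 0.048     ]
len 0.4086944548191866 yaw of tray y-90 0.2858876284420248
board [[ 0.4336 -0.1776  0.015 ]
 [ 0.4271 -0.2748  0.015 ]
 [ 0.3304 -0.2688  0.015 ]
 [ 0.3378 -0.1689  0.015 ]] [ 0.38221426 -0.22253342  0.015     ]
```

```bash
cat > goal.py <<'E'
# usage: goal.py x y z yawdeg -> tool-frame shift (cm), turn (deg)
import sys,numpy as np
from scipy.spatial.transform import Rotation as R
from cell import robot
s=robot.observe(); x,y,z,yaw=map(float,sys.argv[1:5])
R0=R.from_euler("xyz",s["tool_rot"]); R1=R.from_euler("xyz",[np.pi,0,np.radians(yaw)])
d=R0.inv().apply(np.array([x,y,z])-s["tool_pos"])*100
print("row",d.round(2),np.degrees((R0.inv()*R1).as_rotvec()).round(2),"t",round(s["time"],2),"pos",s["tool_pos"].round(4),"F",s["contact_force"].round(2))
E
python3 goal.py 0.5745 0.005 0.20 90.3; python3 -m crank '[[55.6,-38.3,4.5,0,0,-75.6,0],[55.6,-38.3,4.5,0,0,-75.6,0],[55.6,-38.3,4.5,0,0,-75.6,0],[55.6,-38.3,4.5,0,0,-75.6,0],[55.6,-38.3,4.5,0,0,-75.6,0]]' 10;python3 goal.py 0.5745 0.005 0.20 90.3
```

```text
row [ 55.69 -38.38   4.57] [-3.000e-02 -3.000e-02 -7.559e+01] t 0.25 pos [ 0.1334 -0.5076  0.2454] F [ 0.01 -0.16 -0.07]
time: 0.88
tool_pos: [0.3378, -0.2699, 0.225]
tool_rot: [3.141, 0.0, 1.2]
contact_force: [0.8, -0.6, -0.1]
opening: 0.0462
row [34.2 12.1  2.5] [  0.04   0.03 -21.54] t 0.88 pos [ 0.3378 -0.2699  0.225 ] F [ 0.85 -0.57 -0.07]
```

```bash
python3 -m crank '[[34.2,12.1,2.5,0,0,-21.5,0],[34.2,12.1,2.5,0,0,-21.5,0],[34.2,12.1,2.5,0,0,-21.5,0],[34.2,12.1,2.5,0,0,-21.5,0],[34.2,12.1,2.5,0,0,-21.5,0]]';python3 goal.py 0.5745 0.005 0.20 90.3
```

```text
time: 1.5
tool_pos: [0.5428, -0.0346, 0.2033]
tool_rot: [3.141, 0.0, 1.57]
contact_force: [1.2, -2.1, -0.7]
opening: 0.0007
row [3.97 3.17 0.33] [ 0.02  0.02 -0.36] t 1.5 pos [ 0.5428 -0.0346  0.2033] F [ 1.16 -2.09 -0.74]
```

```bash
python3 -m crank '[[2.5,2,0.3,0,0,0,0],[2.5,2,0.3,0,0,0,0],[2.5,2,0.3,0,0,0,0]]';python3 goal.py 0.5745 0.005 0.20 90.3
python3 - <<'E'
from cell import read_camera
from h import *
for n in ["top","wrist"]:
    c=read_camera(n); save(c,(0,420,0,560),f"pics/{n}1.png",1.4)
E
```

```text
time: 1.88
tool_pos: [0.5611, -0.0119, 0.2002]
tool_rot: [-3.141, 0.0, 1.57]
contact_force: [-0.3, -0.4, 0.2]
opening: 0.0005
row [1.69 1.34 0.02] [-0.05  0.02 -0.37] t 1.88 pos [ 0.5611 -0.0119  0.2002] F [-0.28 -0.42  0.2 ]
```

View pics/wrist1.png

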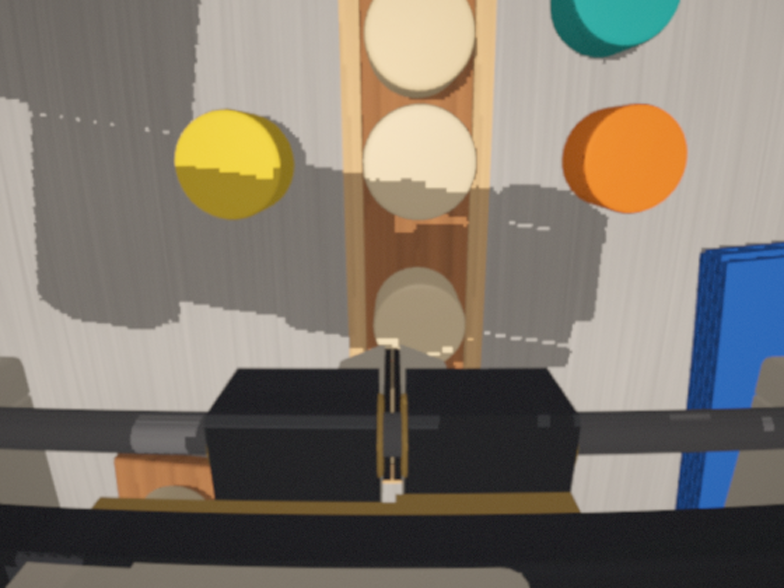

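```bash
python3 -m crank '[[1.7,1.35,0,0,0,0,0],[1.7,1.35,0,0,0,0,0],[1.7,1.35,6,0,0,0,0],[1.7,1.35,10,0,0,0,0],[1.7,1.35,10,0,0,0,0]]';python3 goal.py 0.5745 0.005 0.038 90.3
python3 - <<'E'
from cell import read_camera
from h import *
c=read_camera("scene"); save(c,(150,290,200,400),f"pics/s2.png",4)
c=read_camera("wrist"); save(c,(0,420,0,560),f"pics/w2.png",1.4)
E
```

```text
time: 2.6
tool_pos: [0.5726, 0.0047, 0.098]
tool_rot: [-3.135, -0.0, 1.569]
contact_force: [0.5, -0.9, 1.2]
opening: 0.0004
row [0.02 0.23 6.  ] [-0.39 -0.03 -0.43] t 2.6 pos [0.5726 0.0047 0.098 ] F [ 0.45 -0.94  1.24]
```

View pics/s2.png

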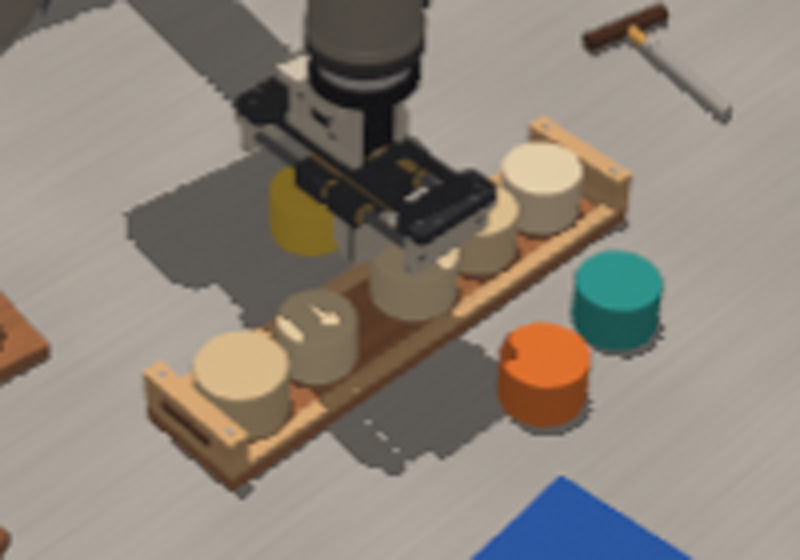

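View pics/w2.png

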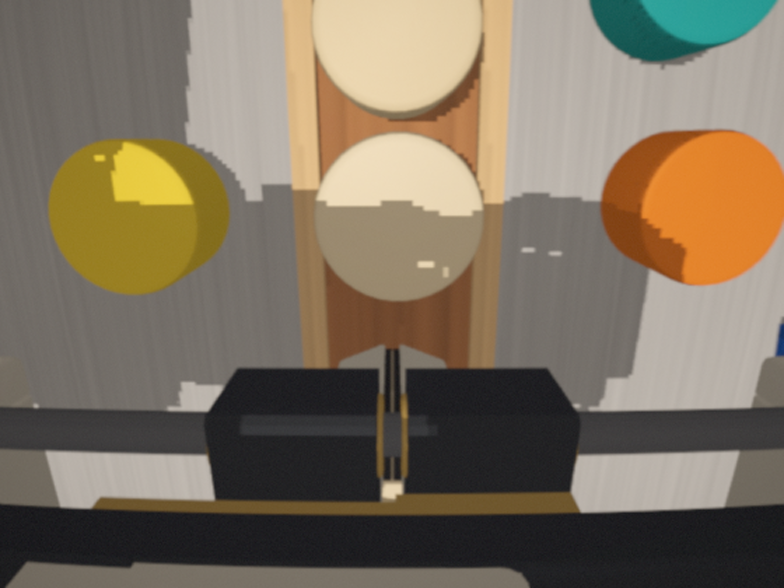

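The pictures show the closed fingers above the gap, aligned between the laths, with the next +y cheese centred at about (399,216). I'll cross-check that position against the top view.

```bash
python3 - <<'E'
from cell import read_camera
from h import *
c=read_camera("wrist")
print(ray(c,np.array([(399,133),(399,300),(315,216),(483,216)])/1.4,0.056).round(4))
print("lath outer", ray(c,np.array([(285,20),(297,250),(513,20),(503,250)])/1.4,0.018).round(4))
E
python3 goal.py 0.5745 0.005 0.038 90.3
```

```text
[[0.5776 0.0869 0.056 ]
 [0.5777 0.023  0.056 ]
 [0.5457 0.0567 0.056 ]
 [0.6097 0.0565 0.056 ]]
lath outer [[0.5305 0.1338 0.018 ]
 [0.5307 0.0353 0.018 ]
 [0.6259 0.1337 0.018 ]
 [0.627  0.0351 0.018 ]]
row [ 0.02 -0.19  6.45] [ 0.18  0.03 -0.4 ] t 2.75 pos [0.5762 0.0049 0.1025] F [-0.02 -0.1   0.39]
```

```bash
python3 -m crank '[[0,0,2,0,0,0,0],[0,0,4,0,0,0,0],[0,0,5.5,0,0,0,0],[0,0,6.3,0,0,0,0],[0,0,6.3,0,0,0,0]]';python3 goal.py 0.576 0.005 0.039 90
```

```text
time: 3.38
tool_pos: [0.5752, 0.0055, 0.0376]
tool_rot: [3.142, 0.0, 1.57]
contact_force: [0.2, 0.0, 0.4]
opening: 0.0005
row [-0.05  0.08 -0.14] [ 0.    0.01 -0.07] t 3.38 pos [0.5752 0.0055 0.0376] F [0.21 0.03 0.43]
```

```bash
python3 -m crank '[[0.4,0,-0.05,0,0,0,0],[0.7,0,-0.05,0,0,0,0],[0.9,0,-0.05,0,0,0,0],[1.1,0,-0.05,0,0,0,0],[1.3,0,-0.05,0,0,0,0]]'; python3 -m crank '[[0.15,0,0,0,0,0,0],[0.3,0,0,0,0,0,0],[0.4,0,0,0,0,0,0],[0.5,0,0,0,0,0,0]]'
```

```text
time: 4.0
tool_pos: [0.5753, 0.0184, 0.0382]
tool_rot: [3.141, 0.001, 1.57]
contact_force: [-0.2, -3.0, 2.7]
opening: 0.0007
time: 4.5
tool_pos: [0.5752, 0.0235, 0.038]
tool_rot: [3.141, 0.0, 1.569]
contact_force: [0.2, -3.9, 3.0]
opening: 0.0007
```

```bash
python3 -m crank '[[0.08,0,0,0,0,0,0],[0.16,0,0,0,0,0,0],[0.24,0,0,0,0,0,0],[0.32,0,0,0,0,0,0]]'; python3 - <<'E'
from cell import read_camera
from h import *
c=read_camera("wrist"); save(c,(0,420,0,560),f"pics/w3.png",1.4)
E
```

```text
time: 5.0
tool_pos: [0.5752, 0.0267, 0.038]
tool_rot: [3.142, 0.0, 1.57]
contact_force: [-0.1, -4.8, 3.2]
opening: 0.0005
```

View pics/w3.png

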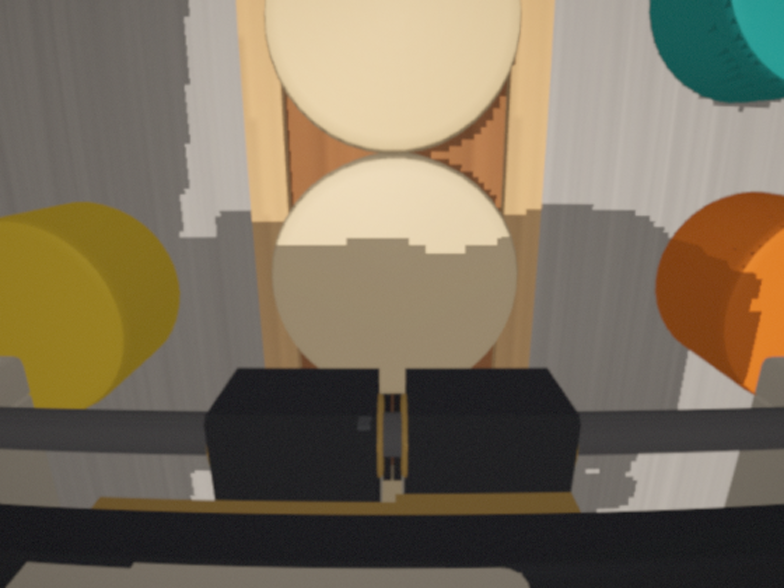

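The two nearest cheeses touch at (397,152), and the force is still low. I'll continue in small steps.

```bash
python3 -m crank '[[0.05,0,0,0,0,0,0],[0.1,0,0,0,0,0,0]]'; python3 -m crank '[[0.05,0,0,0,0,0,0],[0.1,0,0,0,0,0,0]]'
```

```text
time: 5.3
tool_pos: [0.5752, 0.0277, 0.038]
tool_rot: [3.142, 0.0, 1.57]
contact_force: [-0.2, -5.5, 3.5]
opening: 0.0003
time: 5.55
tool_pos: [0.5752, 0.0287, 0.038]
tool_rot: [3.142, 0.0, 1.57]
contact_force: [0.2, -4.2, 3.2]
opening: 0.0005
```

```bash
for i in 1; do :; done; python3 -m crank '[[0.04,0,0,0,0,0,0],[0.08,0,0,0,0,0,0]]'; python3 -m crank '[[0.04,0,0,0,0,0,0],[0.08,0,0,0,0,0,0]]'
```

```text
time: 5.8
tool_pos: [0.5752, 0.0296, 0.0379]
tool_rot: [3.142, 0.0, 1.57]
contact_force: [0.1, -5.0, 3.6]
opening: 0.0006
time: 6.05
tool_pos: [0.5752, 0.0301, 0.038]
tool_rot: [3.142, 0.001, 1.57]
contact_force: [-0.4, -7.8, 4.3]
opening: 0.0011
```

```bash
python3 -m crank '[[0.0,0,0,0,0,0,0]]'; python3 -m crank '[[0.03,0,0,0,0,0,0]]'; 
```

```text
time: 6.18
tool_pos: [0.5752, 0.0301, 0.038]
tool_rot: [3.142, 0.001, 1.57]
contact_force: [0.2, -6.8, 3.0]
opening: 0.0005
time: 6.3
tool_pos: [0.5752, 0.0301, 0.038]
tool_rot: [-3.142, 0.001, 1.57]
contact_force: [-0.4, -7.8, 3.6]
opening: 0.0006
```

```bash
python3 -m crank '[[-0.8,0,0,0,0,0,0],[-1.8,0,0,0,0,0,0],[-2.6,0,0,0,0,0,0],[-3.0,0,0,0,0,0,0],[-3.3,0,0,0,0,0,0]]'; python3 -m crank '[[-0.15,0,0,0,0,0,0],[-0.3,0,0,0,0,0,0],[-0.4,0,0,0,0,0,0],[-0.5,0,0,0,0,0,0]]';python3 - <<'E'
from cell import read_camera
from h import *
c=read_camera("wrist"); save(c,(0,420,0,560),f"pics/w4.png",1.4)
c=read_camera("top"); save(c,(165,300,170,400),"pics/t4.png",3.4)
E
```

```text
time: 6.92
tool_pos: [0.575, -0.0026, 0.0379]
tool_rot: [-3.141, -0.0, 1.569]
contact_force: [-0.4, 0.1, 0.7]
opening: 0.0006
time: 7.42
tool_pos: [0.5751, -0.0072, 0.0379]
tool_rot: [3.142, 0.0, 1.57]
contact_force: [0.7, 2.0, 0.1]
opening: 0.0003
```

View pics/w4.png

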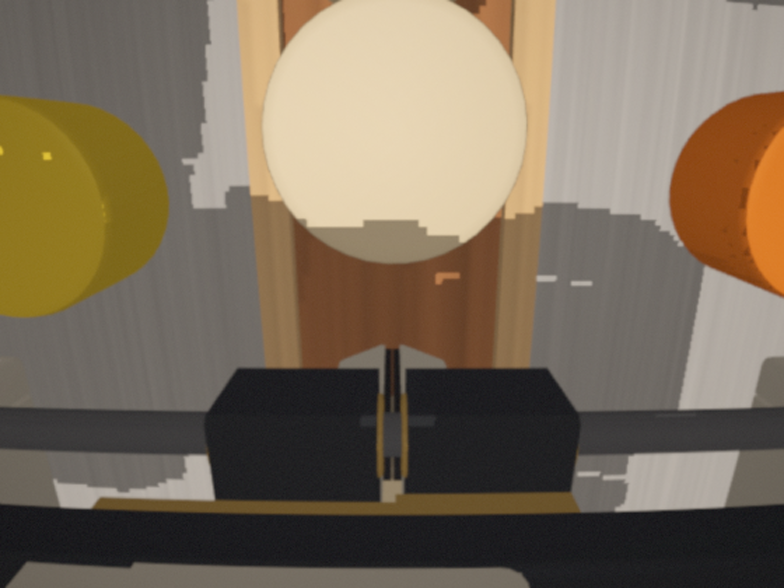

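View pics/t4.png

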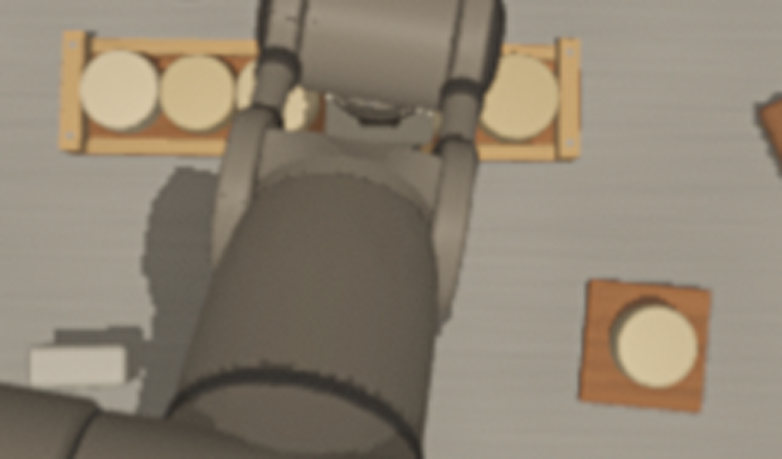

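In the top view the three +y cheeses sit against each other and the end board at (82..320, 90), with only hairline gaps. I'll continue on the −y side.

```bash
python3 -m crank '[[-0.08,0,0,0,0,0,0],[-0.16,0,0,0,0,0,0],[-0.24,0,0,0,0,0,0],[-0.32,0,0,0,0,0,0]]'; python3 -m crank '[[-0.05,0,0,0,0,0,0],[-0.1,0,0,0,0,0,0]]'; python3 -m crank '[[-0.05,0,0,0,0,0,0],[-0.1,0,0,0,0,0,0]]'; 
```

```text
time: 8.02
tool_pos: [0.5751, -0.0106, 0.0379]
tool_rot: [-3.142, 0.0, 1.57]
contact_force: [0.6, 1.0, 0.6]
opening: 0.0007
time: 8.28
tool_pos: [0.5751, -0.0116, 0.0379]
tool_rot: [3.142, 0.0, 1.57]
contact_force: [0.2, 0.7, 0.1]
opening: 0.0003
time: 8.52
tool_pos: [0.5751, -0.0125, 0.0379]
tool_rot: [-3.142, -0.0, 1.569]
contact_force: [-0.0, 1.2, 0.6]
opening: 0.0002
```

```bash
python3 -m crank '[[-0.05,0,0,0,0,0,0],[-0.1,0,0,0,0,0,0]]'; python3 -m crank '[[-0.04,0,0,0,0,0,0],[-0.08,0,0,0,0,0,0]]'; python3 -m crank '[[-0.04,0,0,0,0,0,0]]'; 
```

```text
time: 8.78
tool_pos: [0.5751, -0.0131, 0.0379]
tool_rot: [-3.142, -0.001, 1.569]
contact_force: [0.6, 5.1, 1.1]
opening: 0.0008
time: 9.02
tool_pos: [0.575, -0.0132, 0.0379]
tool_rot: [-3.142, -0.002, 1.57]
contact_force: [0.5, 8.4, 0.4]
opening: 0.0002
time: 9.15
tool_pos: [0.575, -0.0132, 0.0379]
tool_rot: [-3.142, -0.002, 1.569]
contact_force: [0.7, 11.2, 1.1]
opening: 0.0007
```

```bash
python3 -m crank '[[0.8,0,0,0,0,0,0],[2,0,0,0,0,0,0],[3.2,0,0,0,0,0,0],[4.0,0,0,0,0,0,0],[4.2,0,0,0,0,0,0]]';  python3 -m crank '[[0.04,0,0,0,0,0,0],[0.08,0,0,0,0,0,0]]'; python3 - <<'E'
from cell import read_camera
from h import *
c=read_camera("wrist"); save(c,(0,420,0,560),f"pics/w5.png",1.4)
c=read_camera("top"); save(c,(165,220,180,350),"pics/t5.png",4.6)
E
```

```text
time: 9.78
tool_pos: [0.5751, 0.0279, 0.0379]
tool_rot: [3.142, 0.0, 1.571]
contact_force: [0.5, 1.3, 0.1]
opening: 0.0005
time: 10.02
tool_pos: [0.5752, 0.0278, 0.0379]
tool_rot: [3.142, 0.0, 1.569]
contact_force: [-0.6, 0.7, -0.7]
opening: 0.0006
```

View pics/t5.png

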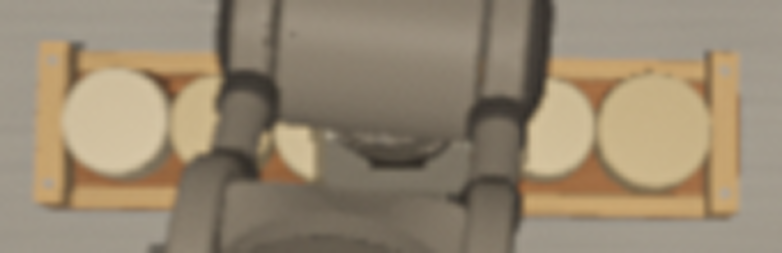

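```bash
python3 -m crank '[[0.06,0,0,0,0,0,0],[0.12,0,0,0,0,0,0]]';  python3 -m crank '[[0.04,0,0,0,0,0,0],[0.08,0,0,0,0,0,0]]';python3 -m crank '[[0.04,0,0,0,0,0,0],[0.08,0,0,0,0,0,0]]'
```

```text
time: 10.38
tool_pos: [0.5752, 0.0291, 0.0379]
tool_rot: [3.142, 0.0, 1.569]
contact_force: [-0.4, -0.4, -0.3]
opening: 0.0007
time: 10.62
tool_pos: [0.5752, 0.0299, 0.0379]
tool_rot: [-3.142, 0.0, 1.57]
contact_force: [0.6, -1.6, 0.2]
opening: 0.0003
time: 10.88
tool_pos: [0.5753, 0.0301, 0.0379]
tool_rot: [3.141, 0.001, 1.57]
contact_force: [0.4, -6.0, 0.1]
opening: 0.0008
```

```bash
python3 -m crank '[[0.04,0,0,0,0,0,0]]';python3 -m crank '[[0,0,0,0,0,0,0]]'; python3 goal.py 0.576 0.00845 0.16 90
```

```text
time: 11.0
tool_pos: [0.5753, 0.0301, 0.038]
tool_rot: [3.141, 0.002, 1.57]
contact_force: [0.5, -8.4, -0.7]
opening: 0.0007
time: 11.12
tool_pos: [0.5753, 0.0301, 0.038]
tool_rot: [3.141, 0.002, 1.57]
contact_force: [0.5, -7.0, -0.3]
opening: 0.0003
row [ -2.18   0.07 -12.2 ] [ 0.02  0.09 -0.07] t 11.12 pos [0.5753 0.0301 0.038 ] F [ 0.53 -6.99 -0.33]
```

```bash
python3 -m crank '[[-1,0,0,0,0,0,0],[-1.5,0,-3,0,0,0,0],[-2,0,-9,0,0,0,0],[-2.2,0,-12,0,0,0,0],[-2.2,0,-12,0,0,0,0]]';python3 goal.py 0.3845 -0.2204 0.14 0
```

```text
time: 11.75
tool_pos: [0.5765, 0.0089, 0.1607]
tool_rot: [3.136, 0.0, 1.569]
contact_force: [0.3, 0.4, 0.2]
opening: 0.0006
row [-22.96 -19.18   1.96] [ 0.27 -0.25 89.91] t 11.75 pos [0.5765 0.0089 0.1607] F [0.28 0.39 0.21]
```

```bash
python3 -m crank '[[-23,-19.2,2,0,0,90,1],[-23,-19.2,2,0,0,90,1],[-23,-19.2,2,0,0,90,1],[-23,-19.2,2,0,0,90,1],[-23,-19.2,2,0,0,90,1]]';python3 goal.py 0.3845 -0.2204 0.14 0
```

```text
time: 12.38
tool_pos: [0.3806, -0.2213, 0.1367]
tool_rot: [-3.139, 0.0, 0.625]
contact_force: [-0.4, -1.1, 0.0]
opening: 0.0459
row [ 0.37  0.15 -0.33] [-0.12  0.06 35.82] t 12.38 pos [ 0.3806 -0.2213  0.1367] F [-0.42 -1.09  0.  ]
```

```bash
python3 -m crank '[[0.2,0.1,-0.3,0,0,36,1],[0.2,0.1,-0.3,0,0,36,1],[0.2,0.1,-0.3,0,0,36,1],[0.2,0.1,-0.3,0,0,36,1],[0.2,0.1,-0.3,0,0,36,1]]';python3 goal.py 0.3845 -0.2204 0.14 0
python3 - <<'E'
from cell import read_camera
from meas import *
c=read_camera("wrist"); save(c,(0,420,0,560),f"pics/w6.png",1.4)
c=read_camera("top"); save(c,(165,300,180,400),"pics/t6.png",3.5); circles(c)
E
```

```text
time: 13.0
tool_pos: [0.3845, -0.2196, 0.1399]
tool_rot: [-3.14, 0.002, 0.004]
contact_force: [0.0, 0.6, -0.1]
opening: 0.0909
row [ 0.    0.08 -0.01] [-0.09  0.09  0.25] t 13.0 pos [ 0.3845 -0.2196  0.1399] F [ 0.02  0.55 -0.15]
[228.3 191.7] [ 193  179   71   26 1410] xyz [0.5737 0.1346 0.056 ] diam 0.1125
[311.7 192.9] [288 181  47  26 911] xyz [ 0.5749 -0.0865  0.056 ] diam 0.0904
[391.  271.8] [378 239  22  60 856] xyz [ 0.3706 -0.2975  0.059 ] diam 0.0877
[360.1 266.4] [355 254  13  27 256] xyz [ 0.3837 -0.2157  0.059 ] diam 0.0475
```

View pics/w6.png

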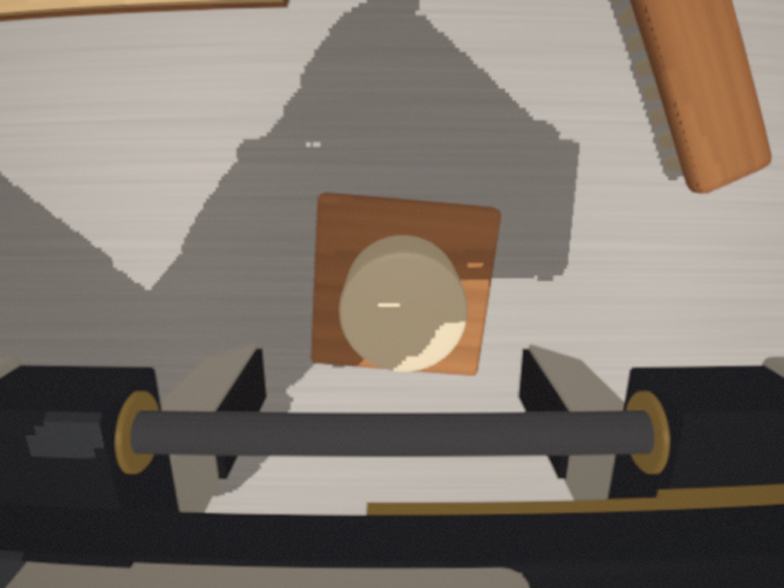

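View pics/t6.png

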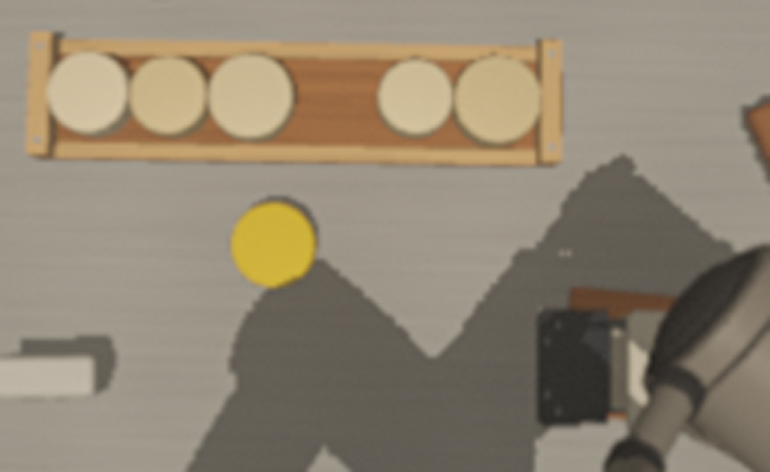

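Both groups are now packed against the end boards, with one open gap at crop columns 294–377. The wrist view shows the cheese top centred at about (403,311).

```bash
python3 - <<'E'
from cell import read_camera
from h import *
c=read_camera("wrist")
w=ray(c,np.array([(340,311),(466,311),(403,252),(403,371),(403,311)])/1.4,0.059); print(w.round(4))
c=read_camera("top")
print(ray(c,np.array([(294,97),(377,97)])/3.5+[180,165]-.35,0.056).round(4))
E
python3 goal.py 0.3845 -0.2204 0.044 0
```

```text
[[ 0.3844 -0.1945  0.059 ]
 [ 0.3847 -0.2548  0.059 ]
 [ 0.4134 -0.2243  0.059 ]
 [ 0.3529 -0.225   0.059 ]
 [ 0.3846 -0.2246  0.059 ]]
[[ 0.5738  0.0408  0.056 ]
 [ 0.5751 -0.022   0.056 ]]
row [-0.03  0.05  9.66] [-0.03  0.03  0.27] t 13.2 pos [ 0.3849 -0.22    0.1406] F [-0.11  0.38  0.04]
```

```bash
python3 -m crank '[[0,0.25,3,0,0,0,1],[0,0.25,6,0,0,0,1],[0,0.25,8.5,0,0,0,1],[0,0.25,9.6,0,0,0,1],[0,0.25,9.6,0,0,0,1]]';python3 goal.py 0.3845 -0.2225 0.045 0
```

```text
time: 13.82
tool_pos: [0.3849, -0.2225, 0.0446]
tool_rot: [-3.141, 0.001, 0.004]
contact_force: [0.1, -0.6, 1.2]
opening: 0.092
row [-0.04 -0.   -0.04] [-0.04  0.05  0.23] t 13.82 pos [ 0.3849 -0.2225  0.0446] F [ 0.1  -0.57  1.16]
```

```bash
python3 -m crank '[[0,0,0,0,0,0,0.6],[0,0,0,0,0,0,0.6],[0,0,0,0,0,0,0.6],[0,0,0,0,0,0,0.6],[0,0,0,0,0,0,0.6]]' 3;python3 goal.py 0.3845 -0.2225 0.045 90
```

```text
time: 14.45
tool_pos: [0.3853, -0.2229, 0.0454]
tool_rot: [3.141, -0.001, 0.004]
contact_force: [-0.4, -0.5, 3.5]
opening: 0.0614
row [-0.08 -0.04  0.04] [ 7.000e-02 -0.000e+00 -8.979e+01] t 14.45 pos [ 0.3853 -0.2229  0.0454] F [-0.36 -0.49  3.52]
```

```bash
python3 goal.py 0.3845 -0.2225 0.045 90; python3 -m crank '[[0,0,0,0,0,0,1],[0,0,0,0,0,0,1],[0,0,0,0,0,0,1]]'; python3 goal.py 0.3845 -0.2225 0.045 90;  python3 -m crank '[[0,0,0,0,0,-10,1],[0,0,0,0,0,-20,1],[0,0,0,0,0,-30,1],[0,0,0,0,0,-40,1],[0,0,0,0,0,-50,1]]'; python3 -m crank '[[0,0,0,0,0,-10,1],[0,0,0,0,0,-20,1],[0,0,0,0,0,-30,1],[0,0,0,0,0,-40,1],[0,0,0,0,0,-40,1]]';python3 goal.py 0.3845 -0.2225 0.045 90
```

```text
row [-0.08 -0.04  0.04] [ 7.000e-02 -0.000e+00 -8.979e+01] t 14.45 pos [ 0.3853 -0.2229  0.0454] F [-0.36 -0.49  3.52]
time: 14.82
tool_pos: [0.3849, -0.2225, 0.0448]
tool_rot: [-3.141, 0.0, 0.004]
contact_force: [0.9, 0.2, -0.2]
opening: 0.0871
row [-0.04 -0.   -0.02] [-3.000e-02  1.000e-02 -8.978e+01] t 14.82 pos [ 0.3849 -0.2225  0.0448] F [ 0.87  0.23 -0.22]
time: 15.45
tool_pos: [0.385, -0.2226, 0.0448]
tool_rot: [-3.141, 0.0, 0.882]
contact_force: [-0.9, 1.1, 0.7]
opening: 0.0917
time: 16.08
tool_pos: [0.385, -0.2226, 0.0448]
tool_rot: [-3.141, -0.0, 1.573]
contact_force: [0.2, 0.5, 0.6]
opening: 0.0921
row [ 0.01 -0.05 -0.02] [-0.01 -0.01  0.12] t 16.07 pos [ 0.385  -0.2226  0.0448] F [0.22 0.5  0.65]
```

```bash
python3 -m crank '[[0,0,0,0,0,0,0.6],[0,0,0,0,0,0,0.6],[0,0,0,0,0,0,0.6],[0,0,0,0,0,0,0.6],[0,0,0,0,0,0,0.6]]' 7;python3 -m crank '[[0,0,-1,0,0,0,0.6],[0,0,-3,0,0,0,0.6],[0,0,-6,0,0,0,0.6],[0,0,-10,0,0,0,0.6],[0,0,-10,0,0,0,0.6]]';python3 goal.py 0.576 0.0085 0.15 90
python3 - <<'E'
from cell import read_camera
from h import *
c=read_camera("wrist"); save(c,(0,420,0,560),f"pics/w7.png",1.4)
E
```

```text
time: 16.7
tool_pos: [0.385, -0.2226, 0.0449]
tool_rot: [-3.142, 0.0, 1.574]
contact_force: [0.6, 0.1, -0.4]
opening: 0.0619
time: 17.32
tool_pos: [0.3864, -0.2237, 0.148]
tool_rot: [3.136, 0.004, 1.575]
contact_force: [-0.6, -0.3, -1.0]
opening: 0.0615
row [23.15 19.05 -0.21] [0.3  0.25 0.22] t 17.32 pos [ 0.3864 -0.2237  0.148 ] F [-0.59 -0.26 -1.  ]
```

View pics/w7.png

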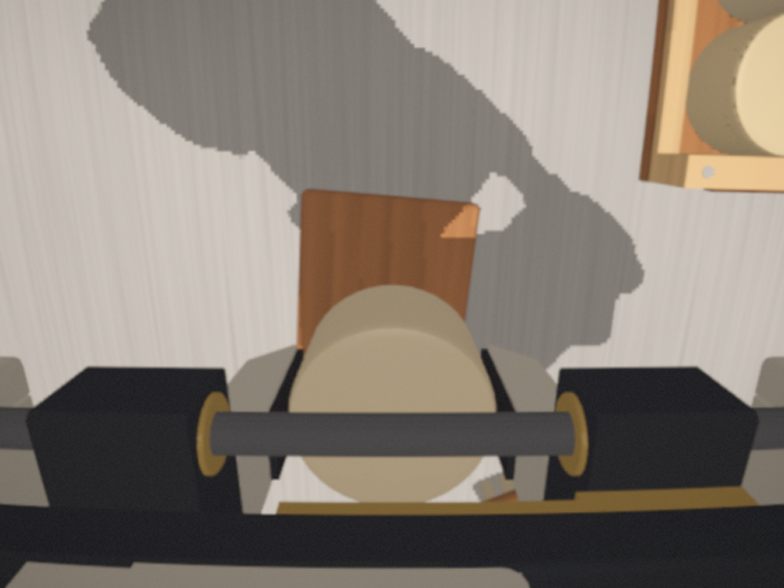

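The cheese is held square between the pads at about (393,415). I'll carry it over the gap.

```bash
python3 -m crank '[[3,2.4,0,0,0,0,0.6],[7,5.7,0,0,0,0,0.6],[11,9,0,0,0,0,0.6],[15,12.3,0,0,0,0,0.6],[19,15.6,0,0,0,0,0.6]]';python3 -m crank '[[2.5,2.1,0,0,0,0,0.6],[4,3.3,0,0,0,0,0.6],[4,3.3,0,0,0,0,0.6],[4,3.3,0,0,0,0,0.6]]';python3 goal.py 0.576 0.0085 0.07 90
```

```text
time: 18.0
tool_pos: [0.5404, -0.0305, 0.1435]
tool_rot: [-3.139, -0.0, 1.575]
contact_force: [0.5, -0.9, -1.2]
opening: 0.0617
time: 18.5
tool_pos: [0.5723, 0.0072, 0.1445]
tool_rot: [-3.14, 0.0, 1.574]
contact_force: [-0.4, 0.3, -1.3]
opening: 0.0619
row [0.13 0.38 7.45] [-0.09  0.02  0.17] t 18.5 pos [0.5723 0.0072 0.1445] F [-0.44  0.33 -1.27]
```

```bash
python3 -m crank '[[0.13,0.38,1.5,0,0,0,0.6],[0.13,0.38,3.5,0,0,0,0.6],[0.13,0.38,4.8,0,0,0,0.6],[0.13,0.38,5.2,0,0,0,0.6],[0.13,0.38,5.2,0,0,0,0.6]]';python3 goal.py 0.576 0.0085 0.07 90
python3 - <<'E'
from cell import read_camera
from h import *
c=read_camera("wrist"); save(c,(0,420,0,560),f"pics/w8.png",1.4)
c=read_camera("scene"); save(c,(150,290,200,400),f"pics/s8.png",4)
E
```

```text
time: 19.12
tool_pos: [0.577, 0.0092, 0.0928]
tool_rot: [-3.141, 0.0, 1.574]
contact_force: [-0.8, 0.0, -0.3]
opening: 0.0618
row [-0.07 -0.1   2.28] [-0.01  0.    0.2 ] t 19.12 pos [0.577  0.0092 0.0928] F [-0.77  0.05 -0.3 ]
```

View pics/w8.png

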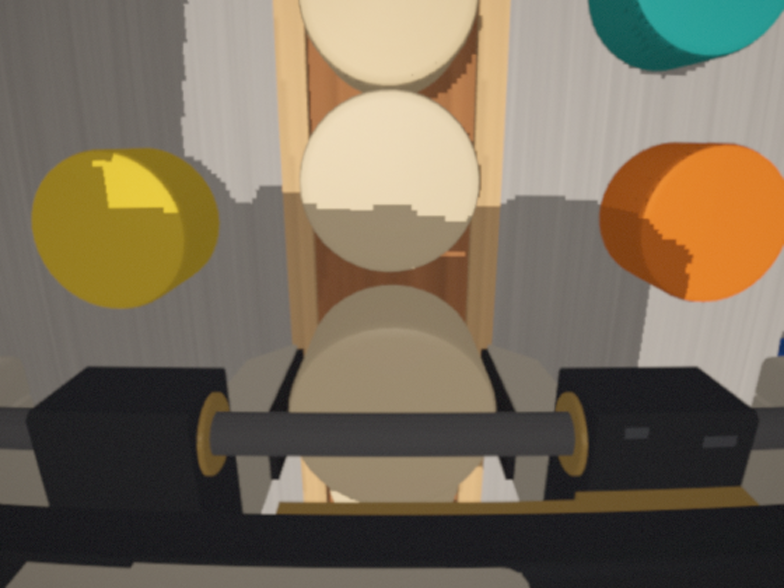

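View pics/s8.png

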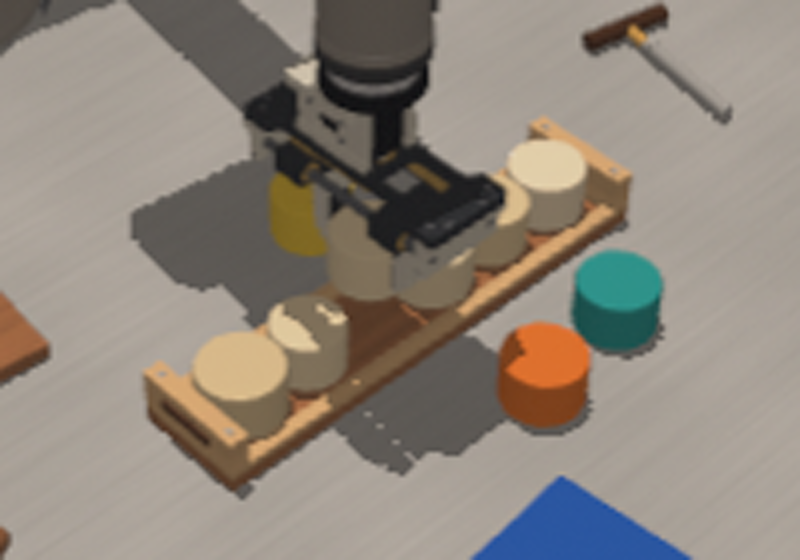

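```bash
python3 - <<'E'
from cell import read_camera,robot
from h import *
c=read_camera("wrist"); s=robot.observe(); z=s["tool_pos"][2]+.0141
w=ray(c,np.array([(392,328),(392,503)])/1.4,z); print(s["tool_pos"].round(4),w.round(4),w.mean(0).round(4))
w=ray(c,np.array([(390,90),(390,271)])/1.4,.056); print(w.round(4))
E
python3 goal.py 0.576 0.0085 0.07 90
```

```text
[0.5774 0.0093 0.0936] [[ 0.5765  0.0388  0.1077]
 [ 0.5767 -0.0202  0.1077]] [0.5766 0.0093 0.1077]
[[0.5757 0.1054 0.056 ]
 [0.5758 0.0416 0.056 ]]
row [-0.08 -0.14  2.36] [0.08 0.01 0.21] t 19.27 pos [0.5774 0.0093 0.0936] F [-0.75  0.92 -0.6 ]
```

```bash
python3 -m crank '[[-0.08,-0.1,0.3,0,0,0,0.6],[-0.08,-0.1,0.6,0,0,0,0.6],[-0.08,-0.1,0.6,0,0,0,0.6]]';python3 goal.py 0.576 0.0085 0.05 90;python3 -m crank '[[0,0,0.15,0,0,0,0.6],[0,0,0.3,0,0,0,0.6],[0,0,0.45,0,0,0,0.6]]';python3 goal.py 0.576 0.0085 0.05 90
```

```text
time: 19.65
tool_pos: [0.5758, 0.0086, 0.0867]
tool_rot: [-3.141, 0.0, 1.575]
contact_force: [-0.2, -0.0, -1.7]
opening: 0.062
row [-0.01  0.02  3.67] [-0.03  0.    0.21] t 19.65 pos [0.5758 0.0086 0.0867] F [-0.19 -0.01 -1.7 ]
time: 20.02
tool_pos: [0.576, 0.0086, 0.0823]
tool_rot: [3.142, 0.0, 1.575]
contact_force: [-0.4, -0.1, -0.9]
opening: 0.0619
row [-0.01  0.    3.23] [0.   0.   0.21] t 20.02 pos [0.576  0.0086 0.0823] F [-0.37 -0.06 -0.86]
```

```bash
python3 -m crank '[[0,0,0.2,0,0,0,0.6],[0,0,0.4,0,0,0,0.6],[0,0,0.6,0,0,0,0.6]]';python3 -m crank '[[0,0,0.25,0,0,0,0.6],[0,0,0.5,0,0,0,0.6],[0,0,0.75,0,0,0,0.6]]';python3 -m crank '[[0,0,0.25,0,0,0,0.6],[0,0,0.5,0,0,0,0.6],[0,0,0.75,0,0,0,0.6],[0,0,1.0,0,0,0,0.6]]';python3 goal.py 0.576 0.0085 0.042 90
```

```text
time: 20.4
tool_pos: [0.576, 0.0086, 0.0763]
tool_rot: [3.142, 0.0, 1.574]
contact_force: [0.7, -0.9, -0.9]
opening: 0.0617
time: 20.78
tool_pos: [0.576, 0.0086, 0.0687]
tool_rot: [-3.142, 0.0, 1.574]
contact_force: [-0.3, -0.7, -0.7]
opening: 0.0617
time: 21.28
tool_pos: [0.576, 0.0086, 0.0588]
tool_rot: [3.142, 0.0, 1.575]
contact_force: [-0.3, 0.0, -0.9]
opening: 0.0618
row [-0.01  0.    1.68] [0.   0.   0.21] t 21.27 pos [0.576  0.0086 0.0588] F [-0.33  0.03 -0.94]
```

No contact so far. I'll lower the last stretch slowly and feel for the floor.

```bash
python3 -m crank '[[0,0,0.25,0,0,0,0.6],[0,0,0.5,0,0,0,0.6],[0,0,0.75,0,0,0,0.6],[0,0,1.0,0,0,0,0.6],[0,0,1.2,0,0,0,0.6]]';python3 -m crank '[[0,0,0.1,0,0,0,0.6],[0,0,0.2,0,0,0,0.6],[0,0,0.3,0,0,0,0.6]]';python3 -m crank '[[0,0,0.05,0,0,0,0.6],[0,0,0.1,0,0,0,0.6]]'
```

```text
time: 21.9
tool_pos: [0.576, 0.0086, 0.0467]
tool_rot: [-3.142, 0.0, 1.575]
contact_force: [1.3, -0.4, -1.1]
opening: 0.0615
time: 22.28
tool_pos: [0.5761, 0.0086, 0.0439]
tool_rot: [3.141, 0.0, 1.575]
contact_force: [-0.3, 0.7, -0.7]
opening: 0.062
time: 22.52
tool_pos: [0.576, 0.0086, 0.043]
tool_rot: [3.141, 0.0, 1.575]
contact_force: [0.3, 0.6, -0.9]
opening: 0.0616
```

```bash
python3 -m crank '[[0,0,0.04,0,0,0,0.6],[0,0,0.08,0,0,0,0.6]]';python3 -m crank '[[0,0,0.04,0,0,0,0.6]]';python3 -m crank '[[0,0,0.03,0,0,0,0.6]]'
```

```text
time: 22.78
tool_pos: [0.576, 0.0086, 0.0421]
tool_rot: [3.142, 0.0, 1.575]
contact_force: [0.1, 0.0, -0.5]
opening: 0.0616
time: 22.9
tool_pos: [0.576, 0.0085, 0.042]
tool_rot: [3.141, 0.0, 1.575]
contact_force: [-1.5, 0.3, 3.1]
opening: 0.0615
time: 23.02
tool_pos: [0.576, 0.0086, 0.0419]
tool_rot: [3.141, 0.0, 1.575]
contact_force: [-1.8, 0.2, 7.0]
opening: 0.062
```

Floor contact came exactly at the expected height. I'll ease off and release slowly.

```bash
python3 -m crank '[[0,0,-0.05,0,0,0,0.6]]';python3 -m crank '[[0,0,0,0,0,0,0.75],[0,0,0,0,0,0,0.9],[0,0,0,0,0,0,0.95],[0,0,0,0,0,0,0.95]]';python3 -m crank '[[0,0,-1,0,0,0,0.95],[0,0,-3,0,0,0,0.95],[0,0,-6,0,0,0,0.95],[0,0,-10,0,0,0,0.95],[0,0,-14,0,0,0,0.95]]';python3 goal.py 0.4 -0.25 0.25 90
python3 - <<'E'
from cell import read_camera
from h import *
c=read_camera("wrist"); save(c,(0,420,0,560),f"pics/w9.png",1.4)
E
```

```text
time: 23.15
tool_pos: [0.576, 0.0085, 0.042]
tool_rot: [3.141, 0.0, 1.574]
contact_force: [0.0, 0.1, -1.6]
opening: 0.0619
time: 23.65
tool_pos: [0.576, 0.0086, 0.0419]
tool_rot: [-3.142, 0.0, 1.575]
contact_force: [0.0, 0.4, 1.1]
opening: 0.087
time: 24.28
tool_pos: [0.5759, 0.0086, 0.1839]
tool_rot: [3.141, 0.0, 1.575]
contact_force: [0.6, 0.5, -0.7]
opening: 0.087
row [-25.79 -17.68  -6.62] [0.03 0.01 0.21] t 24.27 pos [0.5759 0.0086 0.1839] F [ 0.62  0.54 -0.7 ]
```

View pics/w9.png

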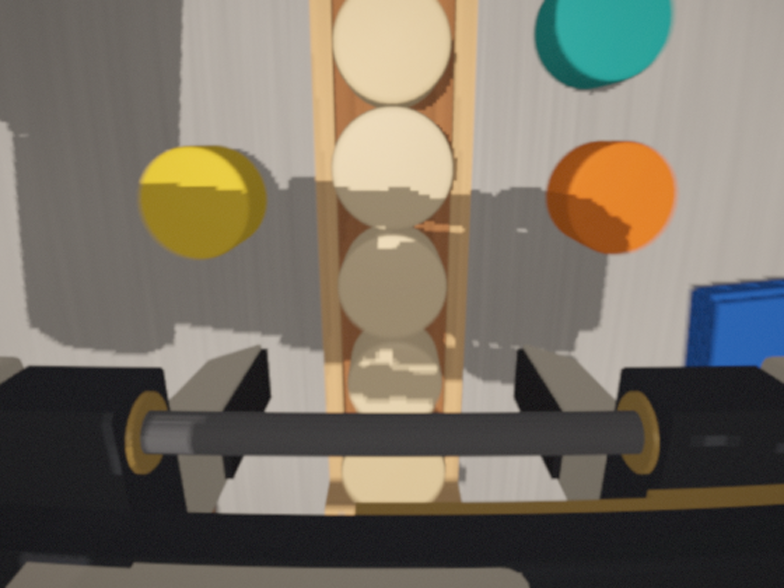

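The released cheese stands in the row at (392,282), with its neighbours close on both sides. I'll back away and check from the other cameras.

```bash
python3 -m crank '[[-6,-4,-2,0,0,0,0.95],[-11,-8,-4,0,0,0,0.95],[-16,-12,-6,0,0,0,0.95],[-21,-16,-6.5,0,0,0,0.95],[-25,-17.5,-6.5,0,0,0,0.95]]'
python3 - <<'E'
from cell import read_camera
from h import *
c=read_camera("top"); save(c,(100,300,100,440),"pics/t10.png",2.3)
c=read_camera("scene"); save(c,(150,290,220,400),f"pics/s10.png",4.3)
E
```

```text
time: 24.95
tool_pos: [0.4016, -0.2413, 0.2484]
tool_rot: [3.14, 0.002, 1.575]
contact_force: [1.5, -1.3, -0.1]
opening: 0.0875
```

View pics/t10.png

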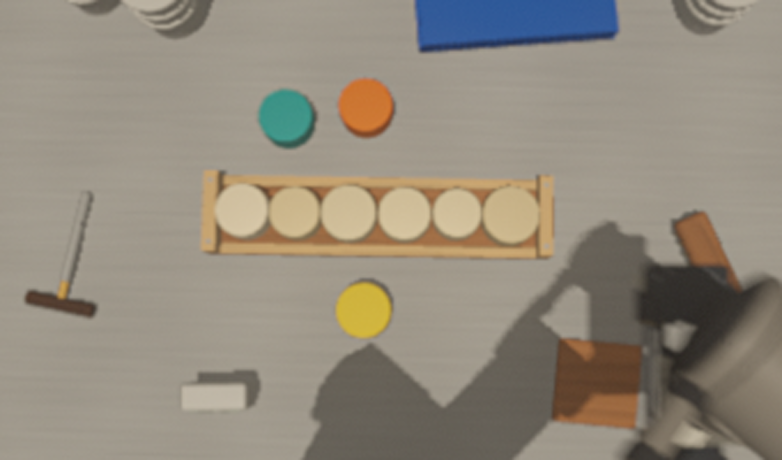

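View pics/s10.png

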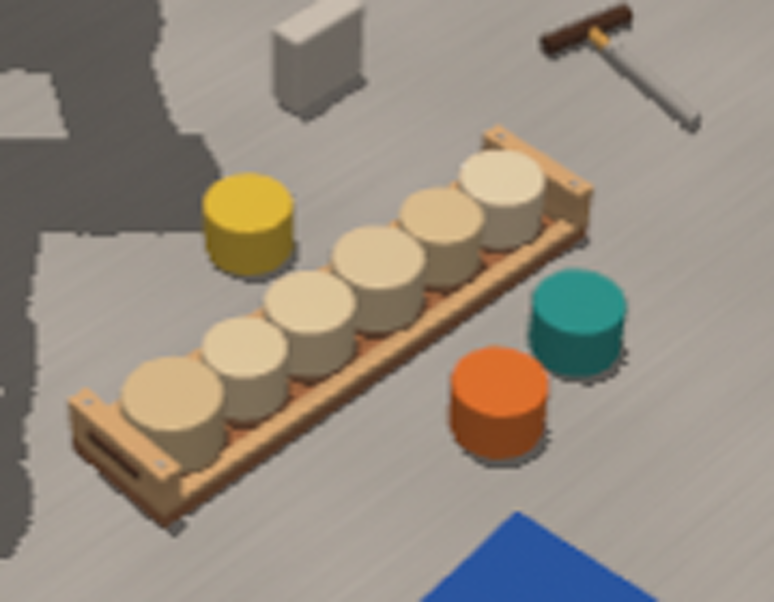

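Both views show all six cheeses level in one line (top crop, row 212, columns 241–511). The gauge, brush, iron and look-alikes haven't moved.

```bash
python3 -m crank '[[0,0,0,0,0,0,0.95],[0,0,0,0,0,0,0.95],[0,0,0,0,0,0,0.95]]'; python3 -c "
from cell import robot
print(robot.hand_in())"
```

```text
time: 25.42
tool_pos: [0.4035, -0.2389, 0.2468]
tool_rot: [-3.142, -0.0, 1.577]
contact_force: [0.0, 0.4, 0.0]
opening: 0.0871
the job is handed in; nothing more can be done
None
```

The cheese from the board is now in the tray. All six stand flat in one line, and I handed the job in at about 25.4 s with the gripper well clear.

- **Making room:** I pushed the three +y cheeses up to the end board, then the two −y cheeses. Each side stopped moving at about 8 N and 11 N, and a second push on the +y side stopped at the same place.
- **Placing:** I centred the cheese on the board with a 3 N squeeze, then gripped it with 7 N and lowered it into the middle of the gap. It met no side force. It touched the floor at the expected height, briefly pressing 7 N, and I eased that off before opening the gripper.
- **Last checks:** the top and scene views after release show the row level and in line. The gauge, brush, iron and coloured look-alikes look unmoved, though the arm partly hid the brush in the last top view.
- **Disagreements:** the top and wrist cameras differed by 2–4 mm across the tray. The gap centre from the top view was about 1 mm off the touch measurement, so I used the touch value. With the 19 mm pad width, touch gave a gap of about 62.3 mm, less than the 64–65 mm expected. The cheese still went in without touching its neighbours.

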